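Square a slotted specimen plate on its locating pins and swing the keeper over it

ROBOT

A 6-joint arm with a two-finger parallel gripper is mounted at the origin on the work surface. World frame = base frame: x ahead of the robot, y to its left, z up, the work surface at z = 0. Lengths are in m, angles in rad, forces in N, time in s.
With the tool pointing down it reaches from about 0.3 to 0.875 m from the base axis. Payload 6.4 kg.
Tool frame: the origin (TCP) lies midway between the tips of the shut fingers; the grasp point (between the pads) lies 19 mm behind it; z points along the fingers, y is the line along which they close (so a half turn about z gives the same grasp; the last joint's range is limited). The gripper opens to 85 mm and grips with 20 to 120 N. Pads are 22 mm wide; open, the fingers measure 114 mm over their backs; the gripper's body (76 mm by 85 mm) begins 54 mm behind the grasp point. The pads swing forward as they close: fully open they stand 13 mm farther back than shut.
Start: joints at [-1.553, 0.181, 1.607, -0, 1.354, -0.206], TCP at [0.128, -0.561, 0.231] pointing down, gripper open.
Joint ranges: [-2.99, 2.99], [-0.89, 2.07], [0.3, 2.58], [-1.14, 4.28], [0, 2.63], [-3.12, 3.12]. Speed limits (rad/s): [2.57, 2.57, 3.01, 3.14, 3.14, 3.14].

INTERFACE

Orientations are given as a unit quaternion [w, x, y, z].
In Python, from bench import ctrl gives the robot as it stands. The module is installed in compiled form; this text tells all that it offers.
- The arm moves only by the tool move_arm, never from a script. Its argument "plan" is one flat list of numbers, 6 for each row, row after row: the shift along the world's x, y, z in units of 50 mm (1.0 is 50 mm), then the turn, a rotation vector about the world's x, y, z in rad. A call has 1 to 10 rows; each row is the pose to reach, as a shift and turn from the pose commanded when the call began; what a row does not reach only later rows make up. A row lasts 1/8 s, in which the tool goes at most 62.5 mm and 10.7 degrees, less where a joint would pass 70% of its speed; a pose out of reach is approached as far as the arm can. A call with a gripper value outside its range is refused whole. "grip" is the finger opening in mm, from 0 to 85.4, set as the call begins (left out, the last holds). The fingers move at their own pace and stop on an object; the grip force is fixed at half the most. Time passes only in rows, so rows that repeat a pose let the fingers close. It gives the time, the measured TCP pose, the force, the opening and the grip force at its end, in the units of the state.
- ctrl.get_obs(): the state, without advancing time (a new reading comes with each control period).
- ctrl.camera(name): name is "scene" or "top" or "wrist"; returns a dict with "pixels" (480x640x3 uint8, red, green, blue), "fx", "fy", "cx", "cy" (pixels), "dist_coeffs" ([k1, k2, p1, p2, k3] as OpenCV has them; the pictures are not rectified), "origin" and "attitude" of the camera in the world. Camera axes: x right, y down, z forward; pixel columns grow to the right and rows downward; lengths in m; the calibration is good to about 2 mm. A picture is of the moment at which its call begins. There is no depth.
- ctrl.hand_in(): hands the job in; it is judged then, once.
The state is a dict: "time_s": time; "q": joint angles; "dq": joint speeds; "joint_efforts": joint torques, N m; "eef_pos": TCP position; "eef_rot": TCP orientation; "wrist_force": force on the tool from outside, world axes, zero at the start; "torque": the same for the moment, N m; "opening": opening from 0.0 (shut) to 1.0 (fully open); "grasp_force": force on a finger pad.
Only numpy, scipy, OpenCV 4.12 (cv2) and the standard library are available. Lean on these libraries where they do the work, as an engineer would, in place of code of your own. Each camera call takes 0.05 s, during which the arm holds its last target. There are 200 camera calls.

TASK

A flat slotted aluminium specimen plate lies askew on the black stage, the peg standing in the slot at one of its corners. Without lifting it, slide it until the end of its slot bears on the peg, then turn it about the peg by pushing the diagonally opposite corner until its long edge bears on the tip of the stop screw, and hold it there for a moment with a push of about 10 newtons (never more than 16 on the screw or 25 on the peg), leaving it seated on the peg and touching the screw. Then swing the keeper strap right round over the plate to its end, and leave the things standing around the stage where they are.

Things in the scene. Friction and masses are not known exactly. Their poses are not given: they have to be found in the camera images.
- fixture: Fixed black stage plate, 250 mm (its x) by 270 mm (its y), top 20 mm above the table; origin at the centre of its underside. Home, the plate's axes are parallel to this frame's within 0.085 rad, as the stop screw decides; x points from the plate's pushed long edge to the stop. A micrometer, 26 mm high, sticks out of its +y side to y = +209 mm.
- plate: Loose flat aluminium plate 90 x 140 x 14 mm, 0.3 to 0.6 kg, too wide to grip. Origin on its underside where the peg's axis lies once it is home. It spans x = -70 to +20, y = -126 to +14 mm. A slot 14 mm wide (x = -7 to +7) runs in from the +y end to its end at y = -6 mm; the peg starts in it, 4 to 9 mm short of its end. It starts 0.28 to 0.5 rad clockwise (from above) of the stage's axes.
- plate_corner (a point): The corner of the plate to push (plate x = -70, y = -126 mm, half-way up), diagonally opposite the slot. Pushing the long edge x = -70 mm near here towards the plate's +x turns the plate counter-clockwise, home. Sliding the plate takes about 1 to 7 N, before it meets peg or stop.
- peg: Fixed round steel peg, 12 mm in diameter, rising 18 mm above the stage; origin at its foot on the stage top. It stands at x = +45, y = +60 mm in the fixture's frame. Its own yaw means nothing.
- stop: Fixed rigid stop block, 24 x 22 x 22 mm high, on the stage at x = +94, y = -48 mm in its frame; origin at the centre of its foot. A round-tipped locked steel screw, 9 mm in diameter, 8 mm above the stage, sticks out of it towards the plate (stage -x). Its tip lies at x = +57 to +73 mm in the stage's frame: set differently each time, not measured, to be found by touch. Meet it and the peg at about 10 mm/s.
- strap (a joint): Angle of the keeper strap (rad). 0: parked alongside the plate, pointing along the fixture's +y; 1.57 (its end stop): swung counter-clockwise seen from above, pointing along the fixture's -x over the plate, 3 mm above it. It starts at 0 to 0.25 and stays where it is left (a stiff hinge, about 1 N at the knob).
- strap_knob (a point): Centre, half-way up the exposed part, of the round steel knob on the strap's free end: 15 mm in diameter, upright, its top 75 mm and its foot 45 mm above the table; 65 mm from the hinge axis. It can be pinched from above and led round in an arc.
- strap_hinge (a point): Point on the strap's vertical hinge axis, at x = +90, y = 0 mm in the fixture's frame, 37 mm above the table (the underside of the strap). The strap is 8 mm thick and 18 mm wide.
- objective: Bystander: dark microscope objective standing on the table, 38 mm in diameter, 58 mm high; origin at the centre of its underside.
- tray: Bystander: empty grey plastic tray, 100 by 140 by 30 mm; origin at the centre of its underside.
- gauge_block: Bystander: steel gauge block standing on the table, 30 by 35 by 50 mm high; origin at the centre of its underside.
Mind the look-alikes: they are no part of the job. Of the things like the plate, leave any that is orange or turquoise; of the rest the larger one is meant.

How it is judged:
By the outcome, as a careful person would: the job done as asked, in the order asked, and still so for the second after the job is handed in, with the robot touching nothing.
It also fails if it takes over 72 s, if anything falls off the work surface, if the arm or the gripper's body presses on something with over 40 N, if the wrist force passes 120 N, or if a joint passes its speed limit or range.

## Working session

There is one attempt and no reset: what is moved stays moved. The work goes in short steps, Python scripts to look and compute and a tool call to move; the robot and the scene stay as the last step left them, time stands still between calls to the robot, and variables do not carry over. Pictures are saved under pics/ and viewed, at most 10 in all, crops included, and the job is handed in when it is done.

Besides the shell and the picture viewer there is one more tool, called after "Emit:" as a command line: name --argument value ..., lists and objects as JSON in quotes. move_arm: Moves the arm, as the interface text tells. Its arguments: {"type":"object","properties":{"plan":{"type":"array"},"grip":{"type":"number"}},"required":["plan"]}

```bash
mkdir -p pics
cat > h.py <<'E'
import numpy as np,cv2
from scipy.spatial.transform import Rotation as R
from bench import ctrl
def cam(n):
    c=ctrl.camera(n); c['K']=np.array([[c['fx'],0,c['cx']],[0,c['fy'],c['cy']],[0,0,1.]]); c['D']=np.array(c['dist_coeffs'],float)
    a=np.array(c['attitude'],float)
    c['R']=a if a.shape==(3,3) else R.from_quat(a,scalar_first=True).as_matrix()
    c['o']=np.array(c['origin'],float); return c
def ray(c,px,z):
    u=cv2.undistortPoints(np.array(px,float).reshape(-1,1,2),c['K'],c['D']).reshape(-1,2)
    d=np.c_[u,np.ones(len(u))]@c['R'].T
    return (c['o']+d*((z-c['o'][2])/d[:,2])[:,None])[:,:2]
def proj(c,P):
    Rt=c['R'].T
    return cv2.projectPoints(np.array(P,float).reshape(-1,1,3),cv2.Rodrigues(Rt)[0],-Rt@c['o'],c['K'],c['D'])[0].reshape(-1,2)
def save(n,im): cv2.imwrite('pics/'+n,cv2.cvtColor(im,cv2.COLOR_RGB2BGR))
E
python3 - <<'E'
from h import *
for n in ['top','scene']:
    c=cam(n); save(n+'1.png',c['pixels']); print(n,c['o'],c['R'].round(3).tolist(),c['fx'],c['D'])
print(ctrl.get_obs())
E
```

```text
top [0.40509094 0.02449421 1.46111196] [[-0.012, -0.991, 0.132], [-1.0, 0.01, -0.019], [0.017, -0.133, -0.991]] 593.4367984085695 [-0.14199125  0.          0.          0.          0.        ]
scene [ 1.31501925 -0.1952976   0.63854888] [[0.288, 0.587, -0.757], [0.957, -0.16, 0.24], [0.02, -0.794, -0.608]] 479.28529952897105 [0.01921408 0.         0.         0.         0.        ]
{'time_s': 0.1, 'q': array([-1.55331574e+00,  1.81490743e-01,  1.60789515e+00,  7.40487416e-07,
        1.35377515e+00, -2.06285502e-01]), 'dq': array([-2.48456924e-05, -2.39301381e-03, -2.15069537e-03,  1.29189129e-03,
        8.47646567e-04, -1.15353666e-03]), 'joint_efforts': array([ 3.48170724e-04, -4.45878053e+01, -3.52238202e+01, -2.55958412e-04,
        4.20296652e-03, -3.20781311e-06]), 'eef_pos': array([ 0.12761123, -0.56016435,  0.23046695]), 'eef_rot': array([-7.80668184e-04,  9.93747322e-01,  1.11649653e-01,  7.42798178e-05]), 'wrist_force': array([ 0.82034681, -0.14110882,  0.26170749]), 'torque': array([-0.02586136, -0.01952969,  0.07831048]), 'grasp_force': 0.0, 'opening': 0.9955862040293847}
```

View pics/top1.png

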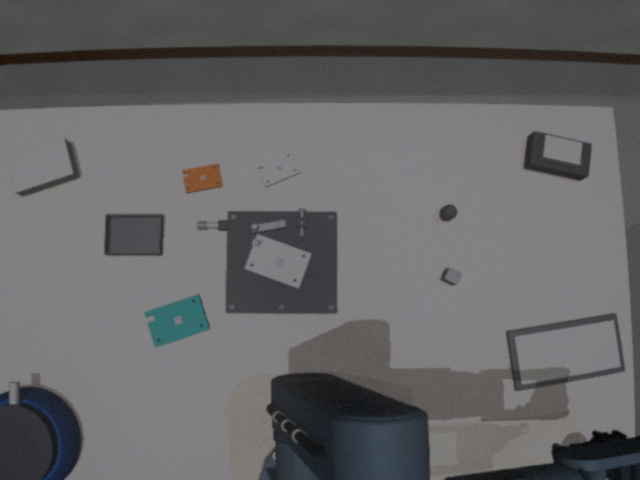

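View pics/scene1.png

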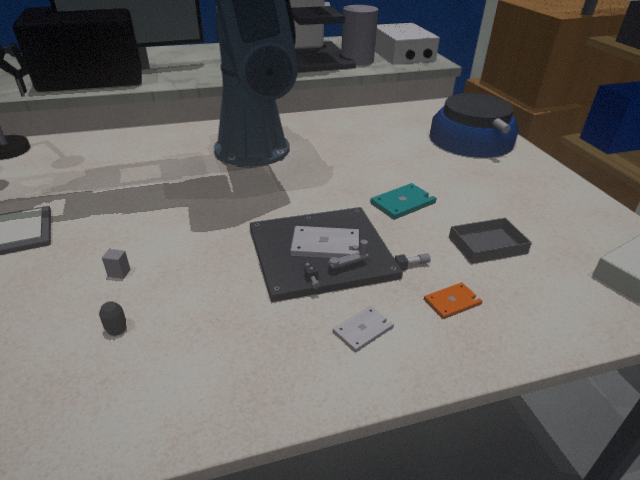

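Top view: the stage is at about (282,262) with its micrometer to the left at (212,225), so stage +x points up in the image and +y points left. There are four plate-like things: orange (202,178), turquoise (178,320), small pale (279,169), and the silver one on the stage (278,262). The silver one fits: it is the larger of the two uncoloured plates, and the peg stands in its slot at about (258,241). The stop is at (302,220) and the strap runs from (285,224) to (254,228). I'll confirm this in a crop while measuring.

Run:
```python
from h import *
c=cam('top'); im=c['pixels']
save('crop1.png',cv2.resize(im[195:325,190:350],None,fx=5,fy=4.6,interpolation=cv2.INTER_CUBIC)[:598])
hsv=cv2.cvtColor(im,cv2.COLOR_RGB2HSV); g=cv2.cvtColor(im,cv2.COLOR_RGB2GRAY)
print(g[290,240],g[262,270],g[330,250],g[262,210])
# stage: dark region, filled hull
roi=np.zeros_like(g); roi[195:330,190:350]=1
m=((g<100)&(roi>0)).astype(np.uint8)
m=cv2.morphologyEx(m,cv2.MORPH_OPEN,np.ones((13,13)))
ct=max(cv2.findContours(m,0,1)[0],key=cv2.contourArea)
r=cv2.minAreaRect(ct);b=cv2.boxPoints(r);print('stage box',r,b.round(1).tolist())
W=ray(c,b,0.02);print(W.round(4).tolist(),np.linalg.norm(W-np.roll(W,1,0),axis=1).round(4))
p=((g>125)&(roi>0)).astype(np.uint8); p[:, :228]=0;p[:,336:]=0;p[:212]=0;p[311:]=0
p=cv2.morphologyEx(p,cv2.MORPH_OPEN,np.ones((5,5)))
ct=max(cv2.findContours(p,0,1)[0],key=cv2.contourArea)
r=cv2.minAreaRect(ct);b=cv2.boxPoints(r);print('plate box',r,b.round(1).tolist())
W=ray(c,b,0.034);print(W.round(4).tolist(),np.linalg.norm(W-np.roll(W,1,0),axis=1).round(4))
```

```text
66 124 126 127
stage box ((281.0, 262.0), (102.0, 110.0), 90.0) [[226.0, 211.0], [336.0, 211.0], [336.0, 313.0], [226.0, 313.0]]
[[0.6629, 0.1912], [0.6603, -0.0802], [0.4102, -0.0755], [0.4131, 0.1902]] [0.2499 0.2714 0.2501 0.2658]
plate box ((297.5, 268.0), (6.0, 5.0), 90.0) [[295.0, 265.0], [300.0, 265.0], [300.0, 271.0], [295.0, 271.0]]
[[0.5266, 0.0224], [0.5265, 0.0103], [0.512, 0.0105], [0.5121, 0.0225]] [0.0145 0.0121 0.0145 0.012 ]
```

View pics/crop1.png

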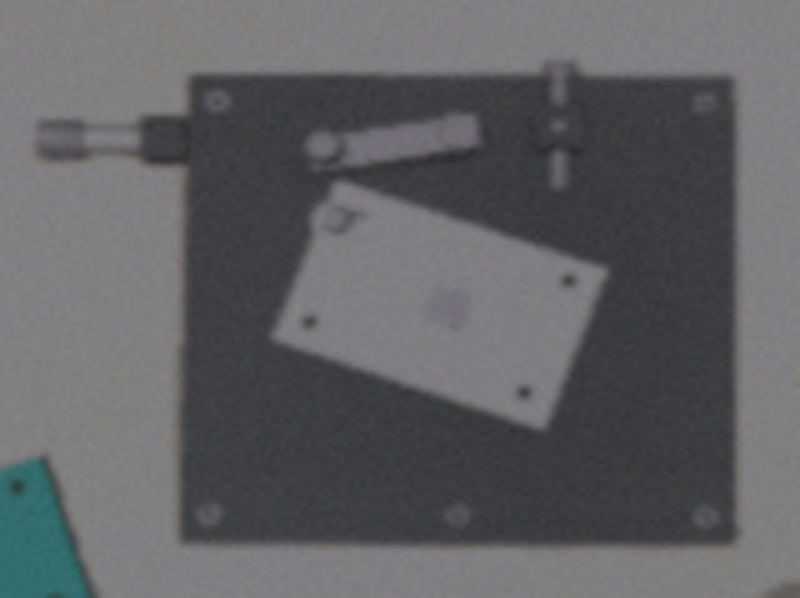

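The crop confirms the silver plate on the stage, with the peg at crop (335,218) in its slot and four corners near (335,178), (610,268), (545,432) and (272,338). The strap's knob is at crop (323,145), and the stop screw tip is at (558,187). Next I'll measure them with sub-pixel line fits.

```bash
cat >> h.py <<'E'
def edge(g,a,b,off=5):
    """refine edge line a-b: max gradient along normals, robust line"""
    a,b=np.array(a,float),np.array(b,float); t=(b-a)/np.linalg.norm(b-a); n=np.array([-t[1],t[0]])
    s=np.arange(-off,off+.01,.1); P=[]
    G=cv2.GaussianBlur(g.astype(np.float32),(0,0),1)
    for f in np.linspace(.12,.88,60):
        q=a+f*(b-a)+s[:,None]*n; v=cv2.remap(G,q[:,0].astype(np.float32)[None],q[:,1].astype(np.float32)[None],1)[0]
        P.append(q[np.argmax(abs(np.gradient(v)))])
    P=np.array(P,np.float32); return cv2.fitLine(P,cv2.DIST_HUBER,0,.01,.01).ravel()
def quad(g,C,off=5):
    L=[edge(g,C[i],C[(i+1)%4],off) for i in range(4)]; o=[]
    for i in range(4):
        l,m=L[i-1],L[i]; k=np.linalg.solve(np.c_[l[:2],-m[:2]],m[2:]-l[2:]); o.append(l[2:]+k[0]*l[:2])
    return np.array(o)
E
cat > meas.py <<'E'
from h import *
np.set_printoptions(precision=4,suppress=True)
def stage(c,C):
    g=cv2.cvtColor(c['pixels'],cv2.COLOR_RGB2GRAY); W=ray(c,quad(g,C,4),.02)
    return W
c=cam('top'); g=cv2.cvtColor(c['pixels'],cv2.COLOR_RGB2GRAY)
cr=lambda x,y:(190+x/5,195+y/4.6)
S=stage(c,[cr(192,75),cr(735,78),cr(735,543),cr(182,541)]) # corners (+x+y),(+x-y),(-x-y),(-x+y)
def fit(W,M):
    W=np.array(W);M=np.array(M,float);w=W-W.mean(0);m=M-M.mean(0)
    th=np.arctan2((m[:,0]*w[:,1]-m[:,1]*w[:,0]).sum(),(m*w).sum()); Rm=np.array([[np.cos(th),-np.sin(th)],[np.sin(th),np.cos(th)]])
    t=W.mean(0)-Rm@M.mean(0); return t,th,np.linalg.norm(M@Rm.T+t-W,axis=1),Rm
ts,ths,rs,Rs=fit(S,[[.125,.135],[.125,-.135],[-.125,-.135],[-.125,.135]]); print('stage',ts,ths,rs)
for n,p in dict(peg=(.045,.06),stop=(.094,-.048),hinge=(.09,0),tipmin=(.057,-.048)).items(): print(n,ts+Rs@p)
q=quad(g,[cr(335,178),cr(610,268),cr(545,432),cr(272,338)],4)
P=ray(c,q,.034)
tp,thp,rp,Rp=fit(P,[[.02,.014],[.02,-.126],[-.07,-.126],[-.07,.014]]); print('plate',tp,thp,thp-ths,rp)
peg=ts+Rs@[.045,.06]; print('peg in plate',Rp.T@(peg-tp))
print('peg seen',ray(c,[cr(335,218)],.038),'knob seen',ray(c,[cr(323,145)],.075))
n='corner',tp+Rp@[-.07,-.126]; print(n)
k=ray(c,[cr(323,145)],.075)[0]; h=ts+Rs@[.09,0]; d=Rs.T@(k-h); print('knob r',np.linalg.norm(d),'strap',np.arctan2(-d[0],d[1]))
for x in(-.015,):
  for y in(-.126-.011-.02,-.126-.011): print('pt',x,y,tp+Rp@[x,y])
E
python3 meas.py
```

```text
stage [0.5367 0.0555] -0.020238696322553682 [0.0013 0.0007 0.0014 0.0006]
peg [0.5829 0.1146]
stop [0.6297 0.0056]
hinge [0.6266 0.0537]
tipmin [0.5927 0.0064]
plate [0.5804 0.1089] -0.3528260994944382 -0.3325874031718845 [0.0026 0.0013 0.0007 0.0012]
peg in plate [0.0003 0.0062]
peg seen [[0.5819 0.1136]] knob seen [[0.6152 0.1169]]
('corner', array([0.4712, 0.0149]))
knob r 0.06421252522150697 strap 0.19986504568132665
pt -0.015 -0.157 [ 0.5121 -0.0332]
pt -0.015 -0.137 [ 0.519  -0.0144]
```

Everything agrees to 1–2 mm: plate residuals are small, the plate is 0.333 rad clockwise of the stage, the peg is 6.2 mm up the slot, i.e. 6 mm or so short of its end, knob radius 64 mm and strap angle about 0.2. First move: shut the fingers and go over behind the plate's short edge, with tool x along the plate's +y.

Emit:
move_arm --plan '[0.7,0.96,0,0,0,0.1,1.4,1.92,0,0,0,0.2,2.1,2.88,0,0,0,0.3,2.8,3.84,0,0,0,0.4,3.5,4.8,0,0,0,0.5,4.2,5.76,0,0,0,0.6,4.9,6.72,0,0,0,0.7,5.6,7.68,0,0,0,0.8,6.3,8.64,0,0,0,0.9,7.0,9.6,0,0,0,0.994]' --grip 0

```text
time_s: 1.45
eef_pos: [0.4785, -0.0789, 0.2315]
eef_rot: [0.0, 0.819, 0.573, 0.0]
wrist_force: [1.2, -0.7, 0.0]
opening: 0.001
grasp_force: 0.0
```

Emit:
move_arm --plan '[0.3,0.4,-0.9,0,0,0,0.65,0.86,-1.9,0,0,0,0.65,0.86,-2.9,0,0,0,0.65,0.86,-3.6,0,0,0,0.65,0.86,-3.95,0,0,0,0.65,0.86,-4.1,0,0,0,0.65,0.86,-4.1,0,0,0]'

```text
time_s: 2.33
eef_pos: [0.5107, -0.038, 0.0269]
eef_rot: [0.0, 0.82, 0.572, 0.0]
wrist_force: [-0.2, -0.3, -0.7]
opening: -0.002
grasp_force: 0.0
```

Emit:
move_arm --plan '[0.042,0.113,0,0,0,0,0.083,0.225,0,0,0,0,0.125,0.338,0,0,0,0,0.135,0.366,0,0,0,0,0.145,0.394,0,0,0,0,0.153,0.417,0,0,0,0,0.162,0.44,0,0,0,0,0.171,0.463,0,0,0,0,0.179,0.486,0,0,0,0,0.179,0.486,0,0,0,0]'

```text
time_s: 3.58
eef_pos: [0.5191, -0.0133, 0.0263]
eef_rot: [0.0, 0.82, 0.572, 0.0]
wrist_force: [1.1, -2.5, -0.7]
opening: 0.0
grasp_force: 1.0
```

Emit:
move_arm --plan '[0.009,0.023,0,0,0,0,0.017,0.047,0,0,0,0,0.026,0.07,0,0,0,0,0.035,0.094,0,0,0,0]'

```text
time_s: 4.08
eef_pos: [0.5201, -0.0103, 0.0263]
eef_rot: [0.001, 0.82, 0.572, -0.002]
wrist_force: [-4.4, -14.3, 3.8]
opening: -0.001
grasp_force: 7.8
```

Emit:
move_arm --plan '[0.004,0.012,0,0,0,0]'

```text
time_s: 4.2
eef_pos: [0.5201, -0.0102, 0.0263]
eef_rot: [0.001, 0.82, 0.572, -0.002]
wrist_force: [-6.4, -14.7, 2.9]
opening: 0.0
grasp_force: 8.3
```

Emit:
move_arm --plan '[0.004,0.012,0,0,0,0]'

```text
time_s: 4.32
eef_pos: [0.5201, -0.0101, 0.0263]
eef_rot: [0.001, 0.82, 0.572, -0.002]
wrist_force: [-8.5, -17.4, 4.0]
opening: -0.002
grasp_force: 9.7
```

Near 19 N along the push, and the plate has stopped after about 5 mm of travel, so it bears on the peg. I'll back off and work out the arc.

Emit:
move_arm --plan '[-0.05,-0.14,0,0,0,0,-0.2,-0.56,0,0,0,0,-0.5,-0.6,0,0,0,-0.15,-0.9,-0.5,0,0,0,-0.32,-1.4,-0.3,0.1,0,0,-0.49,-1.7,-0.1,0.1,0,0,-0.66,-1.7,-0.1,0.1,0,0,-0.83,-1.7,-0.1,0.1,0,0,-1.0,-1.7,-0.1,0.1,0,0,-1.17,-1.7,-0.1,0.1,0,0,-1.17]'

```text
time_s: 5.58
eef_pos: [0.4364, -0.0121, 0.0314]
eef_rot: [-0.0, 1.0, 0.025, 0.0]
wrist_force: [0.3, 0.3, 0.3]
opening: 0.002
grasp_force: 0.0
```

Run:
```python
from h import *
np.set_printoptions(precision=4,suppress=True)
c=cam('top'); save('top2.png',cv2.resize(c['pixels'][195:345,190:350],None,fx=5,fy=4,interpolation=cv2.INTER_CUBIC))
print('tip',ray(c,[(190+558/5,195+187/4.6)],.028))
o=ctrl.get_obs();p=o['eef_pos'];q=o['eef_rot'];y=2*np.arctan2(q[2],q[1]);print(p,'yaw',y,o['wrist_force'])
peg=np.array([.5825,.1142]); y0=y
for k,(a,off) in enumerate([(-.353,-.106),(-.353,-.084)]+[(a,-.081) for a in np.arange(-.353,.06,.04)]):
    py=-.112+.006*(a+.353)/.33
    w=peg+R.from_euler('z',a).as_matrix()[:2,:2]@[off,py]
    print(round(a,3),w,'units',(w-p[:2])/.05,'turn',a-y0)
```

```text
tip [[0.5986 0.0055]]
[ 0.4363 -0.0121  0.0313] yaw 0.05133011826078856 [ 0.2963  0.0608 -0.2433]
-0.353 [0.4443 0.0458] units [0.1596 1.1579] turn -0.4043301182607885
-0.353 [0.465  0.0381] units [0.5725 1.0058] turn -0.4043301182607885
-0.353 [0.4678 0.0371] units [0.6288 0.9851] turn -0.4043301182607885
-0.313 [0.4712 0.0333] units [0.6967 0.9084] turn -0.36433011826078854
-0.273 [0.4747 0.0296] units [0.7672 0.8347] turn -0.32433011826078856
-0.233 [0.4783 0.0261] units [0.8399 0.7639] turn -0.2843301182607886
-0.193 [0.4821 0.0227] units [0.9149 0.6963] turn -0.24433011826078863
-0.153 [0.4859 0.0194] units [0.9919 0.6318] turn -0.20433011826078865
-0.113 [0.4899 0.0164] units [1.0709 0.5706] turn -0.16433011826078867
-0.073 [0.4939 0.0135] units [1.1516 0.5126] turn -0.12433011826078869
-0.033 [0.498  0.0107] units [1.2341 0.4579] turn -0.0843301182607887
0.007 [0.5022 0.0082] units [1.3181 0.4065] turn -0.04433011826078872
0.047 [0.5065 0.0058] units [1.4035 0.3586] turn -0.004330118260788739
```

View pics/top2.png

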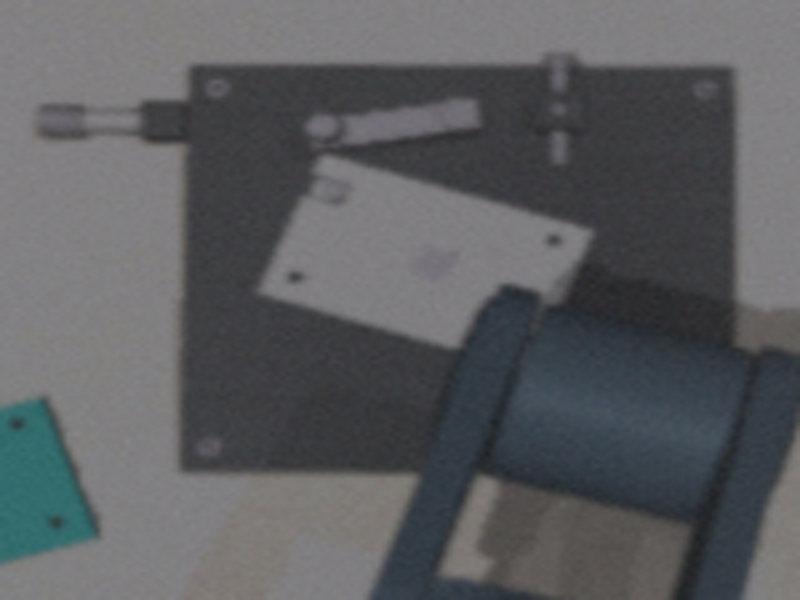

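The plate is seated: the slot's end is at the peg at (332,188), and the long edge to push is clear. The screw tip is about 63 mm along stage x, so I expect contact near a world angle of -0.04. Approaching the corner.

Emit:
move_arm --plan '[0.05,0.4,0,0,0,-0.14,0.1,0.8,0,0,0,-0.28,0.16,1.16,-0.05,0,0,-0.4,0.16,1.16,-0.1,0,0,-0.4,0.36,1.08,-0.1,0,0,-0.4,0.57,1.0,-0.1,0,0,-0.4,0.6,0.996,-0.1,0,0,-0.4,0.63,0.985,-0.1,0,0,-0.4,0.64,0.971,-0.1,0,0,-0.393,0.66,0.95,-0.1,0,0,-0.386]'

```text
time_s: 6.88
eef_pos: [0.4684, 0.0353, 0.0261]
eef_rot: [-0.0, 0.986, -0.168, -0.001]
wrist_force: [-3.9, 2.2, 2.5]
opening: -0.002
grasp_force: 1.9
```

Emit:
move_arm --plan '[0.037,-0.042,0,0,0,0.022,0.072,-0.079,0,0,0,0.042,0.107,-0.115,0,0,0,0.062,0.143,-0.151,0,0,0,0.082,0.18,-0.186,0,0,0,0.102,0.217,-0.22,0,0,0,0.122,0.255,-0.254,0,0,0,0.142,0.293,-0.286,0,0,0,0.162,0.332,-0.318,0,0,0,0.182,0.371,-0.349,0,0,0,0.202]'

```text
time_s: 8.12
eef_pos: [0.4875, 0.0172, 0.026]
eef_rot: [0.0, 0.998, -0.067, -0.0]
wrist_force: [-2.1, -1.1, -1.0]
opening: 0.001
grasp_force: 1.1
```

Emit:
move_arm --plan '[0.02,-0.015,0,0,0,0.01,0.04,-0.03,0,0,0,0.02,0.06,-0.045,0,0,0,0.03,0.08,-0.059,0,0,0,0.04,0.1,-0.073,0,0,0,0.05]'

```text
time_s: 8.75
eef_pos: [0.4921, 0.0138, 0.0262]
eef_rot: [0.0, 0.999, -0.043, -0.001]
wrist_force: [-7.3, -3.4, 2.1]
opening: -0.002
grasp_force: 3.1
```

Emit:
move_arm --plan '[0.02,-0.014,0,0,0,0.01,0.03,-0.021,0,0,0,0.015]'

```text
time_s: 9.0
eef_pos: [0.4934, 0.0126, 0.0262]
eef_rot: [0.0, 0.999, -0.035, -0.001]
wrist_force: [-7.2, -3.7, 3.4]
opening: -0.003
grasp_force: 3.5
```

Emit:
move_arm --plan '[0.02,-0.014,0,0,0,0.01]'

```text
time_s: 9.12
eef_pos: [0.4941, 0.012, 0.0261]
eef_rot: [0.0, 1.0, -0.03, -0.001]
wrist_force: [-8.2, -3.8, 4.2]
opening: -0.001
grasp_force: 3.9
```

Emit:
move_arm --plan '[0.01,-0.007,0,0,0,0.005]'

```text
time_s: 9.25
eef_pos: [0.4947, 0.0115, 0.0262]
eef_rot: [0.0, 1.0, -0.028, -0.001]
wrist_force: [-8.6, -3.4, 4.5]
opening: -0.001
grasp_force: 4.0
```

Emit:
move_arm --plan '[0.01,-0.007,0,0,0,0.005]'

```text
time_s: 9.38
eef_pos: [0.495, 0.0112, 0.0261]
eef_rot: [0.0, 1.0, -0.025, -0.001]
wrist_force: [-8.2, -4.3, 4.4]
opening: -0.002
grasp_force: 4.0
```

Emit:
move_arm --plan '[0.01,-0.007,0,0,0,0.005,0.02,-0.014,0,0,0,0.01]'

```text
time_s: 9.62
eef_pos: [0.4955, 0.0107, 0.0261]
eef_rot: [0.0, 1.0, -0.02, -0.002]
wrist_force: [-11.3, -2.8, 7.0]
opening: 0.001
grasp_force: 5.5
```

Emit:
move_arm --plan '[0.01,-0.007,0,0,0,0.005]'

```text
time_s: 9.75
eef_pos: [0.4955, 0.0106, 0.026]
eef_rot: [-0.0, 1.0, -0.018, -0.003]
wrist_force: [-12.1, -2.0, 8.5]
opening: 0.002
grasp_force: 6.2
```

Emit:
move_arm --plan '[0.01,-0.007,0,0,0,0.005]'

```text
time_s: 9.88
eef_pos: [0.4955, 0.0105, 0.026]
eef_rot: [-0.0, 1.0, -0.015, -0.003]
wrist_force: [-14.2, -1.3, 11.9]
opening: 0.001
grasp_force: 7.1
```

The x travel has stopped at 0.4955 while the force rises, so the screw has been met. I'll ease to about 10 N and hold.

Emit:
move_arm --plan '[-0.012,0,0,0,0,-0.005,-0.012,0,0,0,0,-0.005]'

```text
time_s: 10.12
eef_pos: [0.4956, 0.0106, 0.026]
eef_rot: [-0.0, 1.0, -0.018, -0.002]
wrist_force: [-10.7, -0.7, 6.9]
opening: 0.003
grasp_force: 5.3
```

Emit:
move_arm --plan '[0,0,0,0,0,0,0,0,0,0,0,0,0,0,0,0,0,0,0,0,0,0,0,0,0,0,0,0,0,0,0,0,0,0,0,0,0,0,0,0,0,0,0,0,0,0,0,0]'

```text
time_s: 11.12
eef_pos: [0.4955, 0.0106, 0.026]
eef_rot: [-0.0, 1.0, -0.018, -0.002]
wrist_force: [-10.5, -0.9, 8.2]
opening: 0.003
grasp_force: 5.3
```

Emit:
move_arm --plan '[-0.02,0,0,0,0,0,-0.04,0,0,0,0,0,-0.06,0,0,0,0,0,-0.1,0,0,0,0,0,-0.3,0,0,0,0,0,-0.6,0,0,0,0,0,-1.0,0,0.5,0,0,0,-1.5,0,1.4,0,0,0,-2.2,0,2.2,0,0,0,-2.8,-0.5,3,0,0,0]'

```text
time_s: 12.38
eef_pos: [0.3554, -0.014, 0.1768]
eef_rot: [-0.0, 1.0, -0.017, -0.0]
wrist_force: [0.6, -1.4, 0.6]
opening: -0.001
grasp_force: 0.0
```

Run:
```python
from h import *
c=cam('top'); save('top3.png',cv2.resize(c['pixels'][195:345,190:350],None,fx=5,fy=4,interpolation=cv2.INTER_CUBIC))
c=cam('scene'); save('sc3.png',cv2.resize(c['pixels'][200:300,240:400],None,fx=5,fy=5,interpolation=cv2.INTER_CUBIC))
o=ctrl.get_obs();print(o['eef_pos'],o['q'],o['wrist_force'])
```

```text
[ 0.35778948 -0.0166226   0.18020419] [-3.80765237e-01 -3.04956869e-01  2.17267675e+00 -8.76205068e-04
  1.26464662e+00  1.22777705e+00] [ 1.26038694 -0.44517976 -0.63078   ]
```

View pics/top3.png

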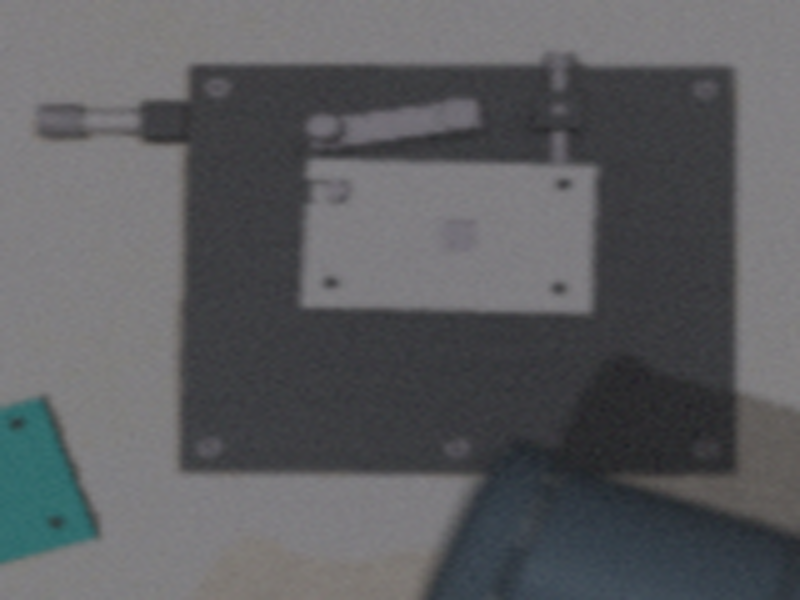

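View pics/sc3.png

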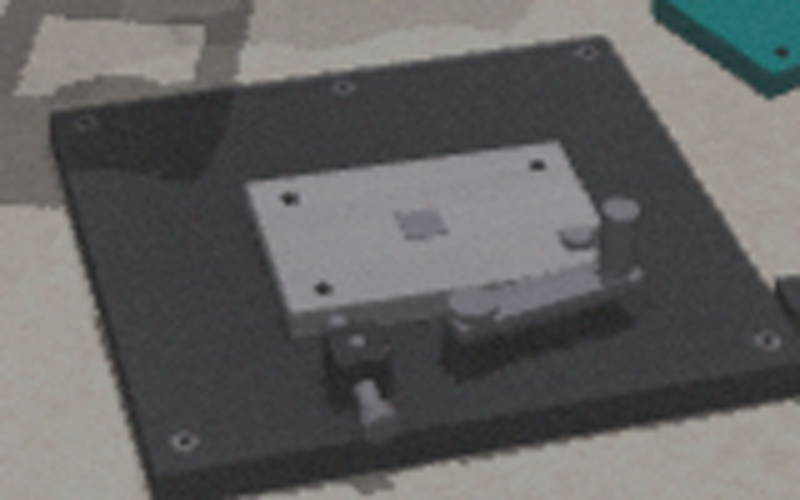

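The plate lies square with the screw tip on its long edge at (560,160), and the peg is at the slot's end (340,190). I'll check the seating numerically and plan the strap arc.

Run:
```python
import re
src=open('meas.py').read().split("q=quad")[0]; exec(src)
c2=lambda x,y:(190+x/5,195+y/4)
P=ray(c,quad(g,[c2(307,158),c2(597,164),c2(594,314),c2(301,307)],3),.034)
tp,thp,rp,Rp=fit(P,[[.02,.014],[.02,-.126],[-.07,-.126],[-.07,.014]]); peg=ts+Rs@[.045,.06]
print('plate',tp,thp,rp,'peg in plate',Rp.T@(peg-tp))
h=ts+Rs@[.09,0];k=ray(c,[c2(324,126)],.075)[0];d=Rs.T@(k-h);print('hinge',h,'knob',k,np.linalg.norm(d),np.arctan2(-d[0],d[1]))
o=ctrl.get_obs();p=o['eef_pos'];q=o['eef_rot'];print(p,2*np.arctan2(q[2],q[1]))
for f in np.r_[.195,np.arange(.3,1.71,.1)]:
    w=h+Rs@(.065*np.array([-np.sin(f),np.cos(f)])); print(round(f,2),w,((w-p[:2])/.05).round(3),((w-h-.065*Rs@[-np.sin(.195),np.cos(.195)])/.05).round(3))
```

```text
stage [0.5368 0.0555] -0.019811215825044783 [0.0012 0.0005 0.0012 0.0005]
peg [0.583  0.1146]
stop [0.6299 0.0056]
hinge [0.6268 0.0537]
tipmin [0.5929 0.0063]
plate [0.5824 0.1143] -0.04458648044894874 [0.001  0.0012 0.0015 0.0012] peg in plate [0.0006 0.0003]
hinge [0.6268 0.0537] knob [0.6152 0.1164] 0.06381412793893172 0.20258105165595297
[ 0.358  -0.0159  0.1783] -0.03830603319162817
0.2 [0.6155 0.1177] [5.15  2.671] [-0.  0.]
0.3 [0.6088 0.1161] [5.017 2.64 ] [-0.133 -0.031]
0.4 [0.6027 0.114 ] [4.895 2.598] [-0.256 -0.073]
0.5 [0.5968 0.1113] [4.776 2.544] [-0.374 -0.127]
0.6 [0.5912 0.108 ] [4.664 2.478] [-0.486 -0.193]
0.7 [0.5859 0.1042] [4.559 2.402] [-0.591 -0.269]
0.8 [0.5811 0.0999] [4.463 2.315] [-0.688 -0.356]
0.9 [0.5767 0.0951] [4.375 2.219] [-0.776 -0.452]
1.0 [0.5728 0.0899] [4.297 2.115] [-0.853 -0.556]
1.1 [0.5695 0.0843] [4.23  2.004] [-0.92  -0.668]
1.2 [0.5667 0.0784] [4.175 1.886] [-0.975 -0.785]
1.3 [0.5645 0.0723] [4.131 1.764] [-1.019 -0.908]
1.4 [0.563 0.066] [4.101 1.637] [-1.05  -1.034]
1.5 [0.5621 0.0596] [4.082 1.509] [-1.068 -1.162]
1.6 [0.5618 0.0531] [4.077 1.379] [-1.073 -1.292]
1.7 [0.5622 0.0466] [4.085 1.249] [-1.066 -1.422]
```

It is seated: the peg is within 0.6 mm of the plate's origin, angle -0.045. Now the strap: I'll cage the knob loosely between the fingers, with the closing line along the arc's tangent.

Emit:
move_arm --plan '[0.6,0.3,0,0,0,0.18,1.2,0.6,0,0,0,0.36,1.8,0.9,0,0,0,0.54,2.4,1.2,0,0,0,0.72,3.0,1.5,0,0,0,0.9,3.6,1.8,0,0,0,1.08,4.1,2.1,0,0,0,1.26,4.6,2.4,0,0,0,1.44,5.0,2.6,0,0,0,1.62,5.14,2.67,0,0,0,1.79]' --grip 45

```text
time_s: 13.78
eef_pos: [0.6144, 0.1198, 0.1733]
eef_rot: [-0.001, 0.637, 0.771, -0.001]
wrist_force: [-0.4, 0.3, -0.6]
opening: 0.525
grasp_force: 0.0
```

Emit:
move_arm --plan '[0,0,0,0,0,0,0,0,-0.6,0,0,0,0,0,-1.2,0,0,0,0,0,-1.6,0,0,0,0,0,-1.9,0,0,0,0,0,-1.9,0,0,0]'

```text
time_s: 14.52
eef_pos: [0.6138, 0.1185, 0.08]
eef_rot: [-0.001, 0.64, 0.768, -0.001]
wrist_force: [0.1, -0.3, 0.2]
opening: 0.528
grasp_force: 0.0
```

Emit:
move_arm --plan '[0.02,-0.01,-0.3,0,0,0,0.02,-0.01,-0.6,0,0,0,0.02,-0.01,-0.64,0,0,0,0.02,-0.01,-0.64,0,0,0]'

```text
time_s: 15.02
eef_pos: [0.6156, 0.1181, 0.049]
eef_rot: [-0.0, 0.64, 0.769, -0.0]
wrist_force: [-0.2, 0.4, 0.1]
opening: 0.527
grasp_force: 0.0
```

Emit:
move_arm --plan '[0,0,0,0,0,0,0,0,0,0,0,0,0,0,0,0,0,0,0,0,0,0,0,0]' --grip 20

```text
time_s: 15.52
eef_pos: [0.6158, 0.1181, 0.0495]
eef_rot: [0.0, 0.64, 0.769, 0.0]
wrist_force: [0.7, -0.2, 1.6]
opening: 0.237
grasp_force: 0.0
```

Run:
```python
from h import *
c=cam('scene'); save('sc4.png',cv2.resize(c['pixels'][170:290,260:420],None,fx=5,fy=5,interpolation=cv2.INTER_CUBIC))
```

```text
(no output)
```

View pics/sc4.png

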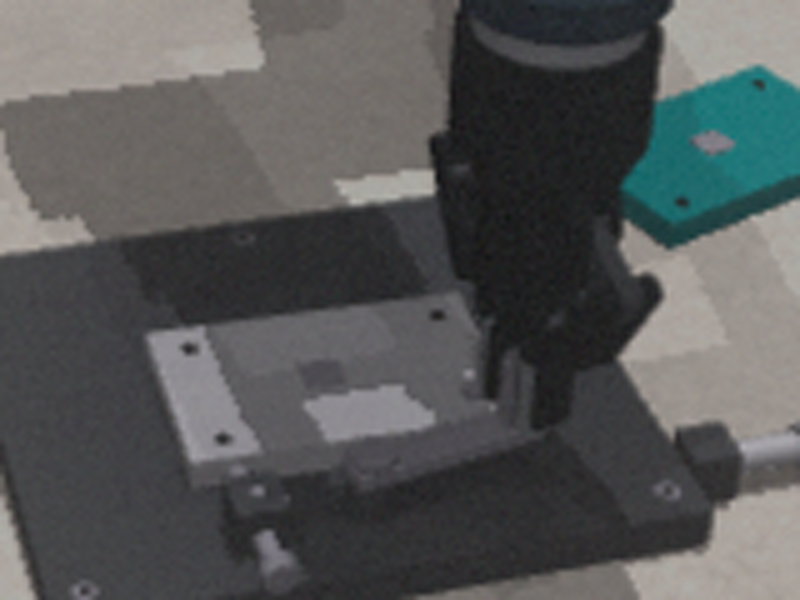

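The knob at (515,390) stands between the two fingers. Leading it round.

Emit:
move_arm --plan '[-0.133,-0.031,0,0,0,0.105,-0.256,-0.073,0,0,0,0.205,-0.374,-0.127,0,0,0,0.305,-0.486,-0.193,0,0,0,0.405,-0.591,-0.269,0,0,0,0.505,-0.688,-0.356,0,0,0,0.605,-0.776,-0.452,0,0,0,0.705,-0.853,-0.556,0,0,0,0.805,-0.92,-0.668,0,0,0,0.905,-0.975,-0.785,0,0,0,1.005]'

```text
time_s: 16.82
eef_pos: [0.5667, 0.0791, 0.0493]
eef_rot: [-0.0, 0.189, 0.982, 0.0]
wrist_force: [-1.3, 0.8, 0.3]
opening: 0.235
grasp_force: 0.6
```

Emit:
move_arm --plan '[-0.044,-0.123,0,0,0,0.1,-0.075,-0.249,0,0,0,0.2,-0.09,-0.34,0,0,0,0.27,-0.094,-0.4,0,0,0,0.32,-0.096,-0.45,0,0,0,0.36,-0.098,-0.49,0,0,0,0.37]'

```text
time_s: 17.58
eef_pos: [0.5617, 0.0544, 0.0492]
eef_rot: [-0.0, 0.006, 1.0, 0.0]
wrist_force: [-0.2, 0.2, -0.2]
opening: 0.233
grasp_force: 0.5
```

Emit:
move_arm --plan '[0,-0.03,0,0,0,0,0,-0.06,0,0,0,0]'

```text
time_s: 17.82
eef_pos: [0.562, 0.0513, 0.0492]
eef_rot: [-0.0, 0.007, 1.0, 0.0]
wrist_force: [-0.4, 1.1, -0.2]
opening: 0.237
grasp_force: 0.5
```

Emit:
move_arm --plan '[0,-0.02,0,0,0,0]'

```text
time_s: 17.95
eef_pos: [0.562, 0.0503, 0.0493]
eef_rot: [-0.0, 0.007, 1.0, 0.0]
wrist_force: [-0.1, 2.9, 0.1]
opening: 0.232
grasp_force: 1.7
```

Emit:
move_arm --plan '[0,-0.02,0,0,0,0]'

```text
time_s: 18.08
eef_pos: [0.562, 0.0502, 0.0493]
eef_rot: [-0.0, 0.007, 1.0, 0.001]
wrist_force: [-0.2, 7.3, 0.2]
opening: 0.237
grasp_force: 3.8
```

End stop reached: 7 N and no more travel. Centre, open, lift off.

Emit:
move_arm --plan '[0,0.08,0,0,0,0,0,0.08,0,0,0,0,0,0.08,0,0,0,0,0,0.08,0.3,0,0,0,0,0.08,0.9,0,0,0,0,0.08,1.7,0,0,0,-0.8,-0.4,2.4,0,0,0,-1.8,-1.2,2.8,0,0,0,-2.7,-2,2.8,0,0,0,-3.5,-2.8,2.8,0,0,0]' --grip 40

```text
time_s: 19.32
eef_pos: [0.386, -0.0917, 0.1908]
eef_rot: [0.001, 0.006, 1.0, -0.001]
wrist_force: [0.8, -1.8, 0.7]
opening: 0.471
grasp_force: 0.0
```

Run:
```python
from h import *
o=ctrl.get_obs();print(o['eef_pos'],o['wrist_force'],o['time_s'])
c=cam('top'); save('top5.png',cv2.resize(c['pixels'][195:345,190:350],None,fx=5,fy=4,interpolation=cv2.INTER_CUBIC))
```

```text
[ 0.38599215 -0.09173831  0.19081423] [ 0.75465863 -1.78600068  0.72441596] 19.325
```

View pics/top5.png

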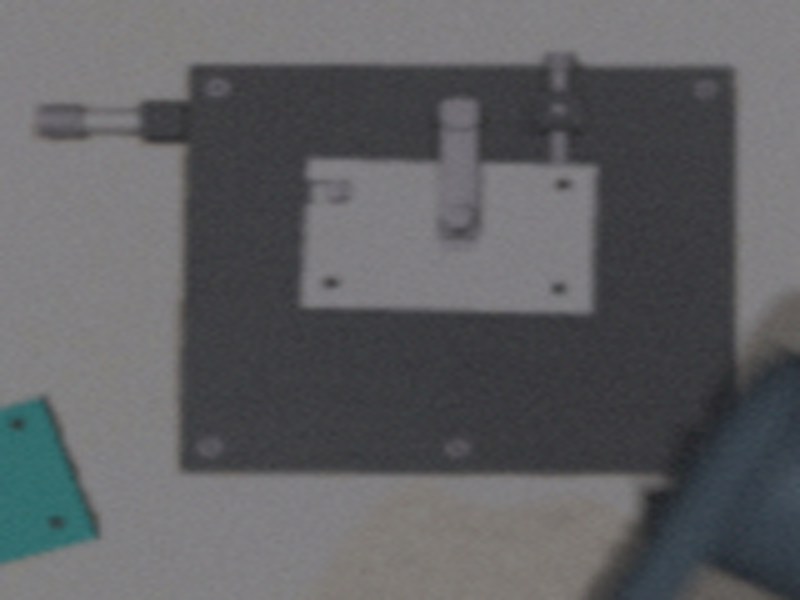

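The strap lies straight across the plate, from (459,110) to the knob at (459,215). The plate's corners have not moved, and the edge is still on the screw at (560,160). Handing in.

```bash
python3 -c "
from bench import ctrl; print(ctrl.hand_in())"
```

```text
the job is handed in; nothing more can be done
None
```

The job is handed in, with no verdict returned: the plate is seated on the peg and against the screw, held there about 1 s at about 10.5 N (wrist reading; peaks about 14 N at the screw and 19 N at the peg), the strap is at its end stop, and the bystanders were not touched.

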